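# Unstack the tins onto the spice carousel and into the flip-top crate

## Task

Take the stack of three aluminium tins apart: put the small tin upright inside the flip-top crate and leave its lid shut, and stand the middle tin and the large tin each flat inside the rimmed carousel seat that matches its size. The carousel's smallest seat is already taken by a glass jar, which must be left where it is; never tip a tin over.

Things in the scene. Friction and masses are not known exactly. Their poses are not given: they have to be found in the camera images.
- tin_large: Large closed aluminium tin, a plain cylinder 64 mm in diameter and 50 mm high, about 70 g; bottom of the stack, standing on the counter. Origin: centre of its underside, z up.
- tin_medium: Middle closed aluminium tin, cylinder 48 mm in diameter and 45 mm high, about 50 g; stands loose on the flat top of the large tin, within 3 mm of its centre. Origin: centre of its underside, z up.
- tin_small: Small closed aluminium tin, cylinder 34 mm in diameter and 40 mm high, about 35 g; stands loose on the flat top of the middle tin, within 3 mm of its centre. Origin: centre of its underside, z up.
- seat_large: Largest of three grey plastic dish-shaped seats, 77 mm out from the middle of a locked round carousel (wood, 256 mm across, top 30 mm above the counter, 12 mm high steel button in its middle). Flat floor 80 mm across inside, rim 4 mm thick. Origin: centre of its underside, on the carousel's top; floor 3 mm and rim top 8 mm above it. Place of the large tin. Fixed.
- seat_medium: Middle-sized grey plastic seat on the carousel, of the same shape: floor 63 mm across inside, rim 4 mm thick; origin: centre of its underside, floor 3 mm and rim top 8 mm above it. Place of the middle tin. Fixed.
- jar: Amber glass spice jar with a steel cap, 34 mm in diameter, 60 mm high, loose in the smallest carousel seat (49 mm across inside). Leave it there. Origin: centre of its underside.
- crate: Small grey plastic crate, fixed to the counter: 180 mm (its x) by 160 mm (its y) by 70 mm high without the lid, walls and floor 4 mm thick, empty. Origin: centre of its underside; x points from the front (knob) side to the hinge side, z up.
- crate_lid (a joint): Hinge angle of the crate's flat lid (6 mm thick): 0 shut, growing as it opens upward and away to the hinge side, 1.57 upright, at most 1.9. At the start it is shut or up to 0.3 ajar. The hinge is stiff: the lid stays at whatever angle it is left.
- crate_lid_handle (a point): Grip point of the round black knob on the lid's upper face, on its middle line, 150 mm from the hinge line and 35 mm above the face. The knob's head is 28 mm across and reaches from 22 to 43 mm above the face, on a thin stem.
- crate_lid_hinge (a point): Point on the lid's hinge line, which runs along the crate's y axis at the middle of the far (+x) rim, at the height of the rim (70 mm) and the lid's underside.

How it is judged (in metres and radians):
At the end, for the whole second after the job is handed in: Small tin upright on the crate's floor, lid shut (under 0.06 rad); middle and large tins flat on the floors of the middle and large seats, inside the rims (centres within 10 mm); jar upright within 15 mm of its start; all released and at rest (value of joint crate_lid below 0.06 rad and x of tin_small in the frame of crate between -0.075 and 0.075 m and y of tin_small in the frame of crate between -0.065 and 0.065 m and z of tin_small in the frame of crate between 0.001 and 0.009 m and angle between tin_small's own z axis and vertical below 0.12 rad and horizontal distance between tin_medium and seat_medium below 0.01 m and z of tin_medium in the frame of seat_medium between 0 and 0.006 m and angle between each of tin_medium, tin_large's own z axis and vertical below 0.08 rad and horizontal distance between tin_large and seat_large below 0.01 m and z of tin_large in the frame of seat_large between 0 and 0.006 m and linear speed of each of tin_small, tin_medium, tin_large below 0.02 m/s and distance of jar from where it was at the start of the episode below 0.015 m and angle between jar's own z axis and vertical below 0.1 rad); the robot touches nothing.
It fails at once if a tin is tipped over (more than about 50 degrees) (angle between any of tin_small, tin_medium, tin_large's own z axis and vertical above 0.9 rad).
It fails at once if the jar is moved more than 20 mm or knocked over (distance of jar from where it was at the start of the episode above 0.02 m or angle between jar's own z axis and vertical above 0.5 rad).
It also fails if it takes over 144 s, if anything falls off the work surface, if the arm or the gripper's body presses on something with over 40 N, if the wrist force passes 120 N, or if a joint passes its speed limit or range.

## Robot

A 6-joint arm with a two-finger parallel gripper is mounted at the origin on the work surface. World frame = base frame: x ahead of the robot, y to its left, z up, the work surface at z = 0. Lengths are in m, angles in degrees, forces in N, time in s.
With the tool pointing down it reaches from about 0.4 to 0.825 m from the base axis. Payload 7 kg.
Tool frame: the origin (TCP) lies midway between the tips of the shut fingers; the grasp point (between the pads) lies 19 mm behind it; z points along the fingers, y is the line along which they close (so a half turn about z gives the same grasp; the last joint's range is limited). The gripper opens to 88 mm and grips with 3 to 60 N. Pads are 19 mm wide; open, the fingers measure 130 mm over their backs; the gripper's body (78 mm by 193 mm) begins 47 mm behind the grasp point.
Start: joints at [88.871, 20.546, 0.682, 0, -70.136, -16.507], TCP at [0.205, 0.643, 0.202] pointing down, gripper open.
Joint ranges: [-176.03, 176.03], [-82.01, 121.73], [-58.28, 71.71], [-173.87, 95.51], [-174.79, -0.11], [-173.66, 173.66]. Speed limits (degrees/s): [136.94, 136.94, 172.46, 180, 180, 180].

## Interface

Orientations are given as [roll, pitch, yaw] about the fixed x, y, z axes, in that order (R = Rz(yaw) Ry(pitch) Rx(roll)).
In Python, from plant import ctrl, viewer, close_job gives the robot as it stands. The module is installed in compiled form; this text tells all that it offers.
- The arm moves only by the tool step_arm, never from a script. Its argument "moves" is a list that holds one entry, the list of rows, each a list of 5 numbers: the shift along the world's x, y, z in cm, then the turn about the world's z in rad, then the finger opening in cm, from 0 to 8.76. In form: [[[tx, ty, tz, twist, grip], ...]]. A call has 1 to 10 rows; each row shifts and turns the commanded pose from where the row before left it; what a row does not reach is not made up. A row lasts 1/10 s, in which the tool goes at most 50 mm and 8.59 degrees, less where a joint would pass 70% of its speed; a pose out of reach is approached as far as the arm can. A call with a gripper value outside its range is refused whole. The fingers move at their own pace and stop on an object; the grip force is fixed at half the most. Time passes only in rows, so rows that do not move let the fingers close. It gives the time, the measured TCP pose, the force, the opening and the grip force at its end, in the units of the state.
- ctrl.get_obs(): the state, without advancing time (a new reading comes with each control period).
- viewer.snapshot(name): name is "scene" or "top"; returns (picture, depth): 384x512x3 uint8, blue, green, red; 384x512 float32, m along the optical axis (not along the pixel's ray), 0 where there is no reading.
- viewer.camera_info(name): a dict with "camera_matrix" (3x3 intrinsics, pixels), "eye" and "orientation" of the camera in the world. Camera axes: x right, y down, z forward; pixel columns grow to the right and rows downward; lengths in m; the calibration is good to about 2 mm. A picture is of the moment at which its call begins. camera_info takes no time and is no camera call.
- close_job(): hands the job in; it is judged then, once.
The state is a dict: "clock": time; "joint_pos": joint angles; "qvel": joint speeds; "tau": joint torques, N m; "tool_pos": TCP position; "orientation": TCP orientation; "force": force on the tool from outside, world axes, zero at the start; "moment": the same for the moment, N m; "opening": finger opening in m; "gripper_force": force on a finger pad.
Only numpy, scipy, OpenCV 4.12 (cv2) and the standard library are available. Lean on these libraries where they do the work, as an engineer would, in place of code of your own. Each camera call takes 0.05 s, during which the arm holds its last target. There are 200 camera calls.

## Working session

There is one attempt and no reset: what is moved stays moved. The work goes in short steps, Python scripts to look and compute and a tool call to move; the robot and the scene stay as the last step left them, time stands still between calls to the robot, and variables do not carry over. Pictures are saved under pics/ and viewed, at most 14 in all, crops included, and the job is handed in when it is done.

Besides the shell and the picture viewer there is one more tool, called after "Call:" in YAML: its name, and indented under it one key for each argument. step_arm: Moves the arm, as the interface text tells. Its arguments: {"type":"object","properties":{"moves":{"type":"array","items":{"type":"array","items":{"type":"array","items":{"type":"number"}}}}},"required":["moves"]}

```bash
mkdir -p pics; cat > h.py <<'E'
import numpy as np, cv2
from plant import ctrl, viewer, close_job
def cam(n):
    c=viewer.camera_info(n); return np.array(c["camera_matrix"]),np.array(c["eye"]),c["orientation"]
def snap(n,save=None):
    p,d=viewer.snapshot(n)
    if save: cv2.imwrite(f"pics/{save}.png",p)
    return p,d
E
python3 - <<'E'
from h import *
for n in("scene","top"):
    print(n,viewer.camera_info(n)); p,d=snap(n,n+"0"); np.save(n+"0.npy",d)
a=[cv2.imread(f"pics/{n}0.png") for n in("scene","top")]
print(ctrl.get_obs())
E
```

```text
scene {'camera_matrix': array([[394.79173716,   0.        , 256.43723646],
       [  0.        , 394.79173716, 187.96123299],
       [  0.        ,   0.        ,   1.        ]]), 'eye': array([ 1.02481503, -0.08212469,  0.83732102]), 'orientation': array([-147.8989302 ,    0.54473293,   77.80977144])}
top {'camera_matrix': array([[410.03432319,   0.        , 262.5911918 ],
       [  0.        , 410.03432319, 180.75608423],
       [  0.        ,   0.        ,   1.        ]]), 'eye': array([0.44575121, 0.01143228, 1.10916877]), 'orientation': array([-174.09996557,   -0.57645695,  -90.94508123])}
{'clock': 0.1, 'joint_pos': array([ 8.88726877e+01,  2.05882122e+01,  6.39038487e-01, -1.52457237e-02,
       -7.01377122e+01, -1.65060437e+01]), 'qvel': array([ 0.00914235, -0.07072266,  0.16482306,  0.03067016,  0.0105548 ,
        0.05237532]), 'tau': array([-2.15105305e-03, -5.84164310e+01,  2.93752384e+01,  7.01549828e+00,
        1.01584475e-02, -5.17426622e-05]), 'tool_pos': array([0.20438553, 0.64280985, 0.20141443]), 'orientation': array([ 1.79912622e+02, -1.09455547e-02, -1.76385384e+01]), 'force': array([ 0.22782901, -0.79674201, -0.28677434]), 'moment': array([-0.02980032,  0.03587644, -0.05022601]), 'gripper_force': 0.0, 'opening': 0.08794092312620365}
```

View pics/scene0.png

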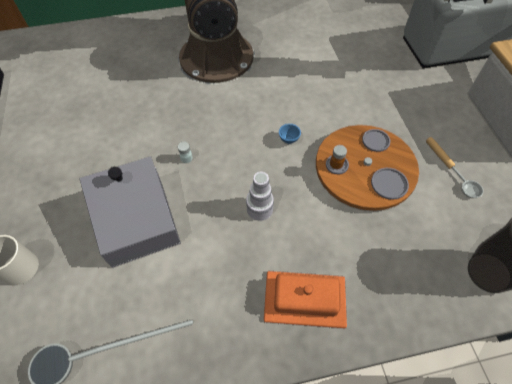

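View pics/top0.png

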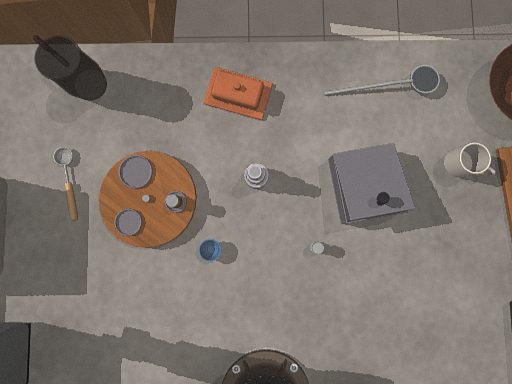

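The stack is at about (255,173) in the top view. The carousel is at (148,198), with the large seat at (136,172), the medium at (128,222) and the jar at (176,202). The crate is at (372,183), knob at (383,199), and the lid looks nearly shut.

```bash
cat >> h.py <<'E'
from scipy.spatial.transform import Rotation as Ro
def world(n,d):
    K,e,o=cam(n); R=Ro.from_euler("xyz",o,degrees=True).as_matrix()
    v,u=np.mgrid[:384,:512]; r=np.stack([(u-K[0,2])/K[0,0],(v-K[1,2])/K[1,1],np.ones(u.shape)],-1)
    return (r*d[...,None])@R.T+e
def plane(n,uv,z):
    K,e,o=cam(n); R=Ro.from_euler("xyz",o,degrees=True).as_matrix()
    r=R@np.linalg.solve(K,[uv[0],uv[1],1]); return e+r*(z-e[2])/r[2]
def disc(n,m,z):
    """enclosing-ellipse centre of biggest blob on the plane z, and its size in mm"""
    m=m.astype(np.uint8); c=max(cv2.findContours(m,cv2.RETR_EXTERNAL,cv2.CHAIN_APPROX_NONE)[0],key=cv2.contourArea)
    P=np.array([plane(n,q[0],z)[:2] for q in c],np.float32)*1000
    (x,y),ax,_=cv2.fitEllipse(P); (mx,my),r=cv2.minEnclosingCircle(P)
    return np.round([x,y,mx,my],1),np.round(ax,1),round(2*r,1)
E
python3 - <<'E'
from h import *
for n in("scene","top"):
    d=np.load(n+"0.npy"); p=cv2.imread(f"pics/{n}0.png"); W=world(n,d); z=W[...,2]
    print(n,"table z",np.median(z[(z<.02)&(z>-.02)]))
    # stack region
    u0,v0=(261,190) if n=="scene" else (256,176)
    reg=np.zeros(z.shape,bool); reg[v0-35:v0+35,u0-30:u0+30]=1
    for nm,zz in(("small",.135),("med",.095),("large",.05)):
        m=reg&(abs(z-zz)<.006); print(nm,m.sum(),np.round(W[m].mean(0)*1000,1) if m.any() else 0, disc(n,m,zz) if m.sum()>20 else 0)
    hsv=cv2.cvtColor(p,cv2.COLOR_BGR2HSV)
    wood=(hsv[...,0]<20)&(hsv[...,1]>100)
    cz=[(390,183),(375,140),(339,158),(368,161)] if n=="scene" else [(136,172),(129,222),(176,202),(146,198)]
    car=np.zeros(z.shape,bool); u,v=(368,167) if n=="scene" else (148,199); car[v-55:v+55,u-60:u+60]=1
    print("carousel",disc(n,wood&car,.03), [tuple(np.round(W[c[1],c[0]]*1000,1)) for c in cz])
    for c in cz[:2]:
        k=np.zeros(z.shape,np.uint8); cv2.circle(k,c,24,1,-1)
        nb=(k>0)&~wood
        _,l=cv2.connectedComponents(nb.astype(np.uint8)); print("seat",disc(n,l==l[c[1],c[0]],.038))
    m=car&(abs(z-.093)<.008); print("jar",m.sum(),disc(n,m,.093) if m.sum()>10 else 0)
    # lid
    u,v=(132,210) if n=="scene" else (372,183); q=np.zeros(z.shape,bool); q[v-60:v+60,u-60:u+60]=1
    m=q&(z>.06)&(z<.15); A=W[m]; B=np.c_[A[:,:2],np.ones(len(A))]
    w=np.ones(len(A),bool)
    for _ in range(5):
        s=np.linalg.lstsq(B[w],A[w,2],rcond=None)[0]; w=abs(B@s-A[:,2])<.004
    print("lid plane",np.round(s,4),w.sum(),len(A))
    mm=np.zeros(z.shape,np.uint8); mm[m]=w
    c=max(cv2.findContours(mm,0,1)[0],key=cv2.contourArea)
    P=np.array([W[q[0][1],q[0][0],:2]*1000 for q in c],np.float32); r=cv2.minAreaRect(P); print(r,cv2.boxPoints(r).round(0).tolist(), np.round([z[m].min(),z[m].max()],3))
    kb=q&(p.max(2)<45)&(z>.085); print("knob",kb.sum(),np.round(W[kb].mean(0)*1000,1),np.round(np.percentile(W[kb],95,axis=0)*1000))
E
```

```text
scene table z 6.374459230146234e-05
small 181 [569.7  18.4 134.7] (array([569.8,  18.4, 570.4,  19.9]), array([32.2, 35. ]), 37.4)
med 156 [579.7  13.3  94.8] (array([568.8,  17.4, 571.3,  16.2]), array([43. , 50.9]), 49.2)
large 208 [583.3  11.   50.1] (array([568.6,  16.2, 570.9,  15.5]), array([58.7, 63.9]), 65.3)
carousel (array([519.3, 300.2, 520.5, 301.6]), array([251.3, 258.3]), 261.5) [(np.float64(588.0), np.float64(333.1), np.float64(36.4)), (np.float64(453.3), np.float64(348.1), np.float64(33.1)), (np.float64(519.6), np.float64(220.0), np.float64(80.2)), (np.float64(517.9), np.float64(302.6), np.float64(41.2))]
seat (array([587.5, 331.4, 587.6, 331.5]), array([86.3, 89.4]), 91.7)
seat (array([436.9, 358.9, 435.5, 357. ]), array([ 89.6, 114.4]), 119.3)
jar 134 (array([506.8, 223.4, 508.1, 223.4]), array([30.8, 34.1]), 37.0)
lid plane [-0.2745 -0.045   0.238 ] 5888 6201
((546.9074096679688, -274.05169677734375), (175.16586303710938, 160.1915283203125), 9.397821426391602) [[447.0, -209.0], [474.0, -367.0], [646.0, -339.0], [620.0, -181.0]] [0.06 0.15]
knob 124 [ 505.1 -280.6  
[... 447 characters left out ...]
oat64(331.8), np.float64(33.9)), (np.float64(454.2), np.float64(348.8), np.float64(31.3)), (np.float64(501.1), np.float64(214.4), np.float64(93.2)), (np.float64(515.6), np.float64(302.9), np.float64(40.5))]
seat (array([586.5, 332.8, 586.4, 333.1]), array([86.3, 87.5]), 89.9)
seat (array([454.4, 350.1, 455. , 349.9]), array([68.8, 70.2]), 72.4)
jar 132 (array([506. , 224.8, 506. , 224.7]), array([29.8, 30.4]), 32.0)
lid plane [-0.2728 -0.0445  0.237 ] 4154 4521
((548.0040283203125, -273.2779541015625), (173.6088104248047, 160.9118194580078), 9.344736099243164) [[449.0, -208.0], [475.0, -367.0], [647.0, -339.0], [621.0, -180.0]] [0.06  0.149]
knob 12 [ 488.9 -279.6  137.4] [ 492. -274.  155.]
```

The lid is 0.27 rad ajar, crate yaw is about 9.3°, the hinge is near (632,-260) and the crate centre near (544,-274). All the other fits agree between the two cameras to 1–2 mm. I'll move to above the knob.

Call:
step_arm:
  moves:
    - [[2.96, -3.43, 0.5, 0.047, 8.7], [2.96, -3.43, 0.5, 0.047, 8.7], [2.96, -3.43, 0.5, 0.047, 8.7], [2.96, -3.43, 0.5, 0.047, 8.7], [2.96, -3.43, 0.5, 0.047, 8.7], [2.96, -3.43, 0.5, 0.047, 8.7], [2.96, -3.43, 0.5, 0.047, 8.7], [2.96, -3.43, 0.5, 0.047, 8.7], [2.96, -3.43, 0.5, 0.047, 8.7], [2.96, -3.43, 0.5, 0.047, 8.7]]

```text
clock: 1.1
tool_pos: [0.5012, 0.2986, 0.2523]
orientation: [180.0, 0.0, 9.4]
force: [0.1, 1.5, 0.4]
opening: 0.0869
gripper_force: 0.0
```

Call:
step_arm:
  moves:
    - [[0, -4.8, 0, 0, 8.7], [0, -4.8, 0, 0, 8.7], [0, -4.8, 0, 0, 8.7], [0, -4.8, 0, 0, 8.7], [0, -4.8, 0, 0, 8.7], [0, -4.8, 0, 0, 8.7], [0, -4.8, 0, 0, 8.7], [0, -4.8, 0, 0, 8.7], [0, -4.8, 0, 0, 8.7], [0, -4.8, 0, 0, 8.7]]

```text
clock: 2.1
tool_pos: [0.4999, -0.1816, 0.2522]
orientation: [-180.0, 0.0, 9.3]
force: [0.8, -0.3, -0.3]
opening: 0.0868
gripper_force: 0.0
```

Call:
step_arm:
  moves:
    - [[0, -4, 0, 0, 8.7], [0, -4, 0, 0, 8.7], [0.1, -2, 0, 0, 8.7], [0, 0, -4, 0, 8.7], [0, 0, -4, 0, 8.7], [0, 0, -3, 0, 8.7], [0, 0, -1.1, 0, 8.7], [0, 0, 0, 0, 8.7]]

```text
clock: 2.9
tool_pos: [0.5006, -0.2796, 0.1299]
orientation: [-179.9, 0.2, 9.3]
force: [0.6, -0.0, 0.4]
opening: 0.0871
gripper_force: 0.0
```

```bash
python3 - <<'E'
from h import *
p,d=snap("scene"); cv2.imwrite("pics/k1.png",cv2.resize(p[100:290,30:240],None,fx=3,fy=3))
E
```

```text
(no output)
```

View pics/k1.png

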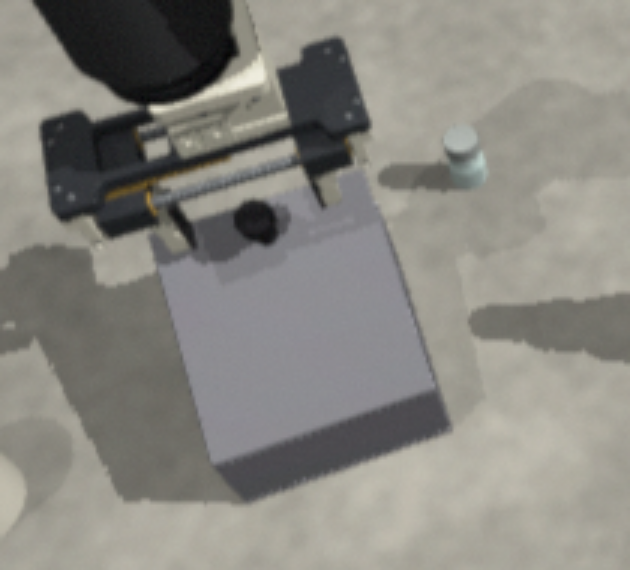

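The fingers straddle the knob (knob at (258,222) in the crop, pads either side). I'll close, and compute the arc.

Call:
step_arm:
  moves:
    - [[0, 0, 0, 0, 1.5], [0, 0, 0, 0, 1.5], [0, 0, 0, 0, 1.5], [0, 0, 0, 0, 1.5], [0, 0, 0, 0, 1.5], [0, 0, 0, 0, 1.5]]

```text
clock: 3.55
tool_pos: [0.5015, -0.2797, 0.1314]
orientation: [180.0, -0.0, 9.3]
force: [-1.0, -0.1, 0.2]
opening: 0.0447
gripper_force: 0.0
```

```bash
python3 - <<'E'
import numpy as np
t=np.linspace(.27,1.47,21); a=np.radians(9.3)
x=-15*np.cos(t)+4.1*np.sin(t); z=15*np.sin(t)+4.1*np.cos(t)
print(np.round(np.diff(np.c_[x*np.cos(a),x*np.sin(a),z],axis=0),2).tolist())
E
```

```text
[[0.49, 0.08, 0.79], [0.54, 0.09, 0.76], [0.58, 0.1, 0.72], [0.63, 0.1, 0.68], [0.66, 0.11, 0.65], [0.7, 0.11, 0.6], [0.74, 0.12, 0.56], [0.77, 0.13, 0.51], [0.8, 0.13, 0.47], [0.82, 0.13, 0.42], [0.85, 0.14, 0.37], [0.87, 0.14, 0.31], [0.88, 0.14, 0.26], [0.9, 0.15, 0.21], [0.91, 0.15, 0.15], [0.92, 0.15, 0.1], [0.92, 0.15, 0.04], [0.92, 0.15, -0.01], [0.92, 0.15, -0.07], [0.91, 0.15, -0.13]]
```

Fingers move ~7 cm/s; finish closing.

Call:
step_arm:
  moves:
    - [[0, 0, 0, 0, 1.5], [0, 0, 0, 0, 1.5], [0, 0, 0, 0, 1.5], [0, 0, 0, 0, 1.5], [0, 0, 0, 0, 1.5]]

```text
clock: 4.05
tool_pos: [0.5024, -0.2816, 0.132]
orientation: [179.8, -0.1, 9.3]
force: [1.0, -9.9, -0.8]
opening: 0.0243
gripper_force: 28.3
```

Call:
step_arm:
  moves:
    - [[0.49, 0.08, 0.79, 0, 1.5], [0.54, 0.09, 0.76, 0, 1.5], [0.58, 0.1, 0.72, 0, 1.5]]

```text
clock: 4.35
tool_pos: [0.5194, -0.2787, 0.1546]
orientation: [179.8, -0.1, 9.3]
force: [6.4, -9.3, -6.7]
opening: 0.0235
gripper_force: 27.1
```

```bash
cat >> h.py <<'E'
def lid():
    p,d=snap("scene"); W=world("scene",d).reshape(-1,3)
    a=np.radians(9.3); q=W-[.632,-.260,.07]; X=q[:,0]*np.cos(a)+q[:,1]*np.sin(a); Y=-q[:,0]*np.sin(a)+q[:,1]*np.cos(a)
    m=(abs(Y)<.075)&(abs(np.hypot(X,q[:,2])-.07)<.035)&(q[:,2]>-.005)
    return np.round(np.percentile(np.arctan2(q[m,2],-X[m]),[10,50,90]),3),m.sum(),p
E
python3 - <<'E'
from h import *
a,n,p=lid(); print(a,n); cv2.imwrite("pics/k2.png",cv2.resize(p[80:270,30:240],None,fx=3,fy=3))
E
```

```text
[0.506 0.539 0.6  ] 2429
```

View pics/k2.png

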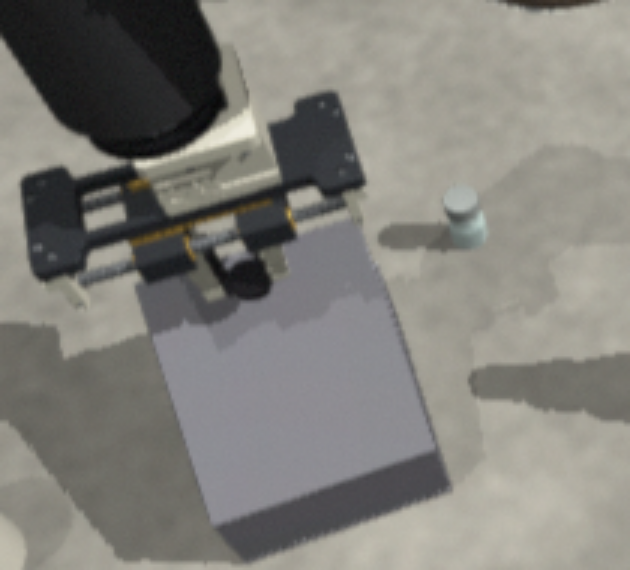

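The lid follows (about 0.45 rad), but the pads grip the knob behind its centre. It shows at (250,280), protruding forward. I'll regrip about 7 mm further ahead.

Call:
step_arm:
  moves:
    - [[0, 0, 0, 0, 5.0], [0, 0, 0, 0, 5.0], [0, 0, 0, 0, 5.0], [0.37, 0.06, 0, 0, 5.0], [0.37, 0.06, 0, 0, 1.5], [0, 0, 0, 0, 1.5], [0, 0, 0, 0, 1.5], [0, 0, 0, 0, 1.5], [0, 0, 0, 0, 1.5], [0, 0, 0, 0, 1.5]]

```text
clock: 5.4
tool_pos: [0.5259, -0.2776, 0.1545]
orientation: [179.8, -0.1, 9.3]
force: [3.3, -9.2, -3.1]
opening: 0.0223
gripper_force: 27.8
```

```bash
python3 - <<'E'
from h import *
a,n,p=lid(); print(a,n); t,_=snap("top"); o=np.hstack([cv2.resize(p[120:210,80:180],(400,360),interpolation=2),cv2.resize(t[150:240,330:430],(400,360),interpolation=2)]); cv2.imwrite("pics/k3.png",o)
E
```

```text
[0.509 0.544 0.61 ] 2441
```

View pics/k3.png

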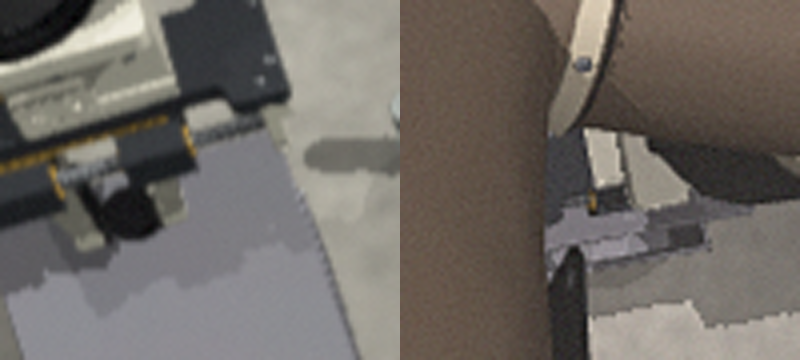

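The knob at (130,210) is now centred between the pads. Continuing along the arc.

Call:
step_arm:
  moves:
    - [[0.63, 0.1, 0.68, 0, 1.5], [0.66, 0.11, 0.65, 0, 1.5], [0.7, 0.11, 0.6, 0, 1.5], [0.74, 0.12, 0.56, 0, 1.5], [0.77, 0.13, 0.51, 0, 1.5], [0.8, 0.13, 0.47, 0, 1.5], [0.82, 0.13, 0.42, 0, 1.5], [0.85, 0.14, 0.37, 0, 1.5]]

```text
clock: 6.3
tool_pos: [0.5853, -0.2659, 0.1971]
orientation: [-180.0, -0.0, 9.3]
force: [-0.5, 0.4, -0.4]
opening: 0.0146
gripper_force: 0.0
```

```bash
python3 - <<'E'
from h import *
a,n,p=lid(); print(a,n)
E
```

```text
[0.762 0.795 0.858] 2533
```

The knob slipped out at about 0.71 rad. The lid stays there, so I'll open it further by pushing its front edge in +x with the shut fingers, rising with the edge.

```bash
python3 - <<'E'
import numpy as np
t=np.linspace(.71,1.65,15); a=np.radians(9.3)
x=-18*np.cos(t)-1; z=4+18*np.sin(t)
P=np.c_[63.2+x*np.cos(a),-26+x*np.sin(a),z]; print(P[0],P[-1]); print(np.round(np.diff(P,axis=0),2).tolist())
E
```

```text
[ 48.74205674 -28.36757901  15.73300788] [ 63.61860051 -25.93145154  21.94357051]
[[0.81, 0.13, 0.89], [0.86, 0.14, 0.83], [0.92, 0.15, 0.77], [0.97, 0.16, 0.71], [1.01, 0.17, 0.64], [1.05, 0.17, 0.57], [1.09, 0.18, 0.5], [1.12, 0.18, 0.42], [1.14, 0.19, 0.35], [1.16, 0.19, 0.27], [1.18, 0.19, 0.19], [1.19, 0.19, 0.11], [1.19, 0.2, 0.03], [1.19, 0.2, -0.06]]
```

Call:
step_arm:
  moves:
    - [[0, 0, 3.5, 0, 1], [0, 0, 3.5, 0, 0], [-4.2, -0.7, 0, 0, 0], [-4.2, -0.7, 0, 0, 0], [-4.3, -0.8, 0, 0, 0], [0, 0, -3.8, 0, 0], [0, 0, -3.8, 0, 0], [0, 0, -3.2, 0, 0], [0, 0, 0, 0, 0]]

```text
clock: 7.25
tool_pos: [0.4547, -0.287, 0.1547]
orientation: [-179.8, 0.4, 9.2]
force: [-0.2, -0.2, -0.1]
opening: 0.0005
gripper_force: 0.0
```

Call:
step_arm:
  moves:
    - [[1.5, 0.2, 0.2, 0, 0], [1.7, 0.1, 0.1, 0, 0], [0.81, 0.13, 0.89, 0, 0], [0.86, 0.14, 0.83, 0, 0], [0.92, 0.15, 0.77, 0, 0], [0.97, 0.16, 0.71, 0, 0], [1.01, 0.17, 0.64, 0, 0], [0, 0, 0, 0, 0]]

```text
clock: 8.05
tool_pos: [0.538, -0.278, 0.2028]
orientation: [179.9, -0.2, 9.4]
force: [-3.8, -0.5, 8.1]
opening: 0.0004
gripper_force: 4.5
```

```bash
python3 - <<'E'
from h import *
a,n,p=lid(); print(a,n)
E
```

```text
[1.122 1.15  1.203] 2351
```

Call:
step_arm:
  moves:
    - [[1.05, 0.17, 0.57, 0, 0], [1.09, 0.18, 0.5, 0, 0], [1.12, 0.18, 0.42, 0, 0], [1.14, 0.19, 0.35, 0, 0], [1.16, 0.19, 0.27, 0, 0], [1.18, 0.19, 0.19, 0, 0], [1.19, 0.19, 0.11, 0, 0], [1.19, 0.2, 0.03, 0, 0], [1.19, 0.2, -0.06, 0, 0], [0, 0, 0, 0, 0]]

```text
clock: 9.1
tool_pos: [0.6398, -0.26, 0.2223]
orientation: [-179.9, 0.1, 9.3]
force: [-1.1, -0.2, 0.6]
opening: 0.0001
gripper_force: 0.0
```

```bash
python3 - <<'E'
from h import *
a,n,p=lid(); print(a,n); cv2.imwrite("pics/k4.png",p)
E
```

```text
[1.729 1.75  1.796] 946
```

View pics/k4.png

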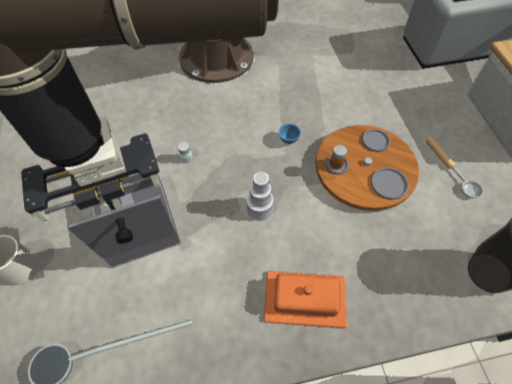

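The lid is open to about 1.67 rad: it stands upright at (120,220) with the knob facing away, and the stack is untouched. Next is the small tin.

Call:
step_arm:
  moves:
    - [[-3.5, 0, 0.5, 0, 7], [-3.5, 0, 0.5, 0, 7], [0, 4, 0, 0, 7], [0, 4, 0, 0, 7], [0, 4, 0, 0, 7], [0, 4, 0, 0, 7], [0, 4, 0, 0, 7], [0, 4, 0, 0, 7], [0, 3.9, 0, 0, 7], [0, 0, 0, 0, 7]]

```text
clock: 10.15
tool_pos: [0.5681, 0.022, 0.2337]
orientation: [-179.9, -0.0, 9.5]
force: [-0.8, -0.5, -0.5]
opening: 0.0691
gripper_force: 0.0
```

Call:
step_arm:
  moves:
    - [[0, 0, -4, 0, 7], [0, 0, -4, 0, 7], [0, 0, -2, 0, 7], [0, 0, 0, 0, 7]]

```text
clock: 10.55
tool_pos: [0.5658, 0.0173, 0.1306]
orientation: [180.0, 0.4, 9.2]
force: [-0.5, -0.0, 0.1]
opening: 0.0703
gripper_force: 0.0
```

Call:
step_arm:
  moves:
    - [[0.1, 0.1, -1.5, 0, 7], [0, 0, -1.5, 0, 7], [0, 0, 0, 0, 5], [0, 0, 0, 0, 2], [0, 0, 0, 0, 2], [0, 0, 0, 0, 2], [0, 0, 0, 0, 2], [0, 0, 0, 0, 2], [0, 0, 0, 0, 2], [0, 0, 0, 0, 2]]

```text
clock: 11.55
tool_pos: [0.5699, 0.0193, 0.1043]
orientation: [180.0, -0.1, 9.3]
force: [-0.6, 0.4, 5.3]
opening: 0.0325
gripper_force: 30.0
```

Call:
step_arm:
  moves:
    - [[0, 0, 0, 0, 2], [0, 0, 0, 0, 2], [0, 0, 0, 0, 2]]

```text
clock: 11.85
tool_pos: [0.5699, 0.0192, 0.1043]
orientation: [180.0, -0.1, 9.3]
force: [-0.6, -1.0, 5.7]
opening: 0.0325
gripper_force: 30.0
```

Call:
step_arm:
  moves:
    - [[0, 0, 1, 0, 2], [0, 0, 2, 0, 2], [0, 0, 4, 0, 2], [0, 0, 4, 0, 2], [0, 0, 3, 0, 2], [0, 0, 0, 0, 2]]

```text
clock: 12.45
tool_pos: [0.5717, 0.0196, 0.2491]
orientation: [-180.0, -0.5, 9.3]
force: [0.2, 0.1, -0.0]
opening: 0.0328
gripper_force: 30.0
```

Call:
step_arm:
  moves:
    - [[-0.7, -3.73, 0, 0, 2], [-0.7, -3.73, 0, 0, 2], [-0.7, -3.73, 0, 0, 2], [-0.7, -3.73, 0, 0, 2], [-0.7, -3.73, 0, 0, 2], [-0.7, -3.73, 0, 0, 2], [-0.7, -3.73, 0, 0, 2], [-0.7, -3.73, 0, 0, 2], [0, 0, 0, 0, 2], [0, 0, 0, 0, 2]]

```text
clock: 13.45
tool_pos: [0.5128, -0.2797, 0.243]
orientation: [-179.9, 0.1, 9.2]
force: [-0.1, 0.7, -0.2]
opening: 0.0324
gripper_force: 30.0
```

```bash
python3 - <<'E'
from h import *
p,d=snap("scene"); cv2.imwrite("pics/k5.png",cv2.resize(p[80:280,20:290],None,fx=2.8,fy=2.8))
W=world("scene",d); z=W[...,2]; r=np.zeros(z.shape,bool); r[155:225,230:292]=1
print(disc("scene",r&(abs(z-.095)<.006),.095)); t,d=snap("top"); W=world("top",d); z=W[...,2]; r=np.zeros(z.shape,bool); r[140:210,225:287]=1
print(disc("top",r&(abs(z-.095)<.006),.095),disc("top",r&(abs(z-.05)<.006),.05))
E
```

```text
(array([570.8,  16.8, 570.8,  16.8]), array([45.7, 49. ]), 50.5)
(array([570.5,  17.8, 570.5,  17.9]), array([45.3, 45.7]), 47.1) (array([572.4,  17. , 570.6,  16.1]), array([58.3, 59.5]), 63.8)
```

View pics/k5.png

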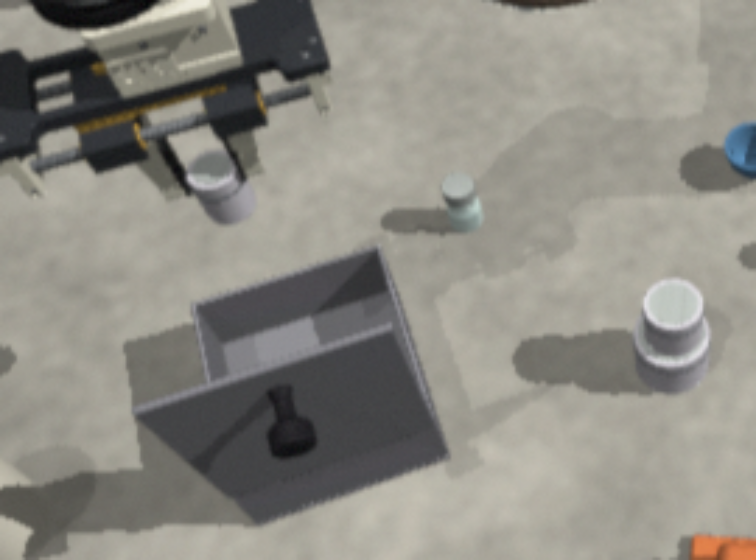

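The small tin hangs upright at (218,185) in the crop over the open crate; the two other tins are undisturbed. I'll lower it.

Call:
step_arm:
  moves:
    - [[0, 0, -4, 0, 2], [0, 0, -4, 0, 2], [0, 0, -4, 0, 2], [0, 0, -4, 0, 2], [0, 0, -3.5, 0, 2], [0, 0, -2, 0, 2], [0, 0, -0.9, 0, 2], [0, 0, 0, 0, 2]]

```text
clock: 14.35
tool_pos: [0.5133, -0.2782, 0.019]
orientation: [-180.0, 0.1, 9.4]
force: [-0.4, -0.8, -0.6]
opening: 0.0326
gripper_force: 30.0
```

Call:
step_arm:
  moves:
    - [[0, 0, -0.3, 0, 2], [0, 0, -0.2, 0, 2], [0, 0, 0, 0, 2]]

```text
clock: 14.65
tool_pos: [0.514, -0.2792, 0.0156]
orientation: [180.0, -0.1, 9.3]
force: [-0.5, 0.7, 0.1]
opening: 0.0326
gripper_force: 30.0
```

Call:
step_arm:
  moves:
    - [[0, 0, -0.1, 0, 2], [0, 0, -0.05, 0, 2], [0, 0, 0, 0, 2]]

```text
clock: 14.95
tool_pos: [0.5136, -0.2792, 0.0134]
orientation: [180.0, -0.0, 9.3]
force: [0.0, -1.4, -0.2]
opening: 0.0324
gripper_force: 30.0
```

Call:
step_arm:
  moves:
    - [[0, 0, -0.1, 0, 2], [0, 0, 0, 0, 2.8], [0, 0, 0, 0, 3.5], [0, 0, 0, 0, 4], [0, 0, 0, 0, 5], [0, 0, 0, 0, 6], [0, 0, 0, 0, 6.5], [0, 0, 0, 0, 6.5], [0, 0, 0, 0, 6.5], [0, 0, 0, 0, 6.5]]

```text
clock: 15.95
tool_pos: [0.5135, -0.2792, 0.0122]
orientation: [-180.0, 0.0, 9.3]
force: [-0.0, -0.7, 0.4]
opening: 0.0647
gripper_force: 0.0
```

Call:
step_arm:
  moves:
    - [[0, 0, 1, 0, 6.5], [0, 0, 2, 0, 6.5], [0, 0, 4, 0, 6.5], [0, 0, 4, 0, 6.5], [0, 0, 4, 0, 6.5], [0, 0, 4, 0, 6.5], [0, 0, 4, 0, 6.5], [0, 0, 0, 0, 6.5]]

```text
clock: 16.75
tool_pos: [0.5162, -0.2805, 0.2498]
orientation: [179.7, -0.6, 9.3]
force: [0.5, -0.9, -0.3]
opening: 0.0652
gripper_force: 0.0
```

```bash
python3 - <<'E'
from h import *
p,d=snap("scene"); cv2.imwrite("pics/k6.png",cv2.resize(p[80:280,20:290],None,fx=2.8,fy=2.8))
E
```

```text
(no output)
```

View pics/k6.png

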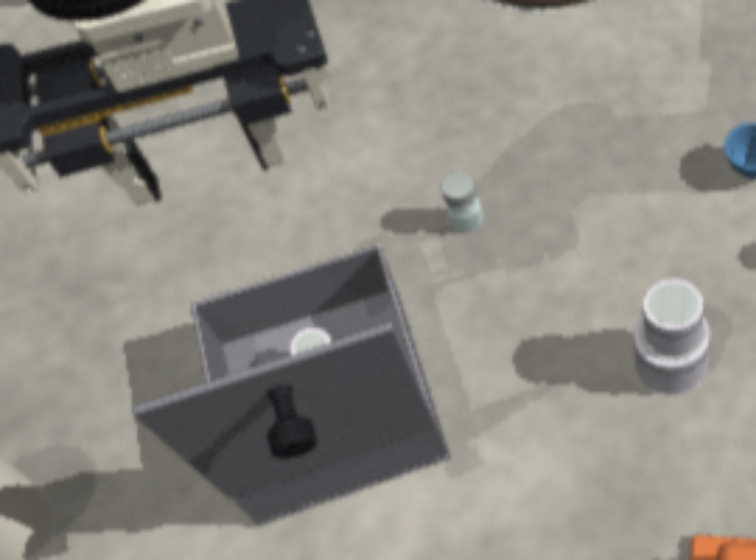

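The small tin stands upright in the crate (310,342). Now I'll shut the lid by pushing its outer face from the hinge side, off the knob line.

```bash
python3 - <<'E'
import numpy as np
t=np.r_[np.linspace(1.67,0.03,21)]; a=np.radians(9.3)
x=-15*np.cos(t)+.6*np.sin(t)+1; z=7+15*np.sin(t)+.6*np.cos(t)
P=np.c_[63.2+x*np.cos(a)-4.5*np.sin(a),-26+x*np.sin(a)+4.5*np.cos(a),z]; print(P[0],P[-1]); print(np.round(np.diff(P,axis=0),2).tolist())
E
```

```text
[ 65.51492893 -21.06097874  21.86682563] [ 48.68122429 -23.8176036    8.04966252]
[[-1.21, -0.2, 0.12], [-1.21, -0.2, 0.02], [-1.21, -0.2, -0.08], [-1.2, -0.2, -0.18], [-1.18, -0.19, -0.28], [-1.16, -0.19, -0.38], [-1.12, -0.18, -0.47], [-1.08, -0.18, -0.56], [-1.03, -0.17, -0.65], [-0.97, -0.16, -0.73], [-0.91, -0.15, -0.81], [-0.84, -0.14, -0.89], [-0.77, -0.13, -0.95], [-0.69, -0.11, -1.01], [-0.6, -0.1, -1.07], [-0.52, -0.08, -1.11], [-0.42, -0.07, -1.15], [-0.33, -0.05, -1.18], [-0.23, -0.04, -1.21], [-0.13, -0.02, -1.22]]
```

Call:
step_arm:
  moves:
    - [[0, 0, 3, 0, 0], [0, 0, 2.8, 0, 0], [0, 0, 0, 0, 0], [0, 0, 0, 0, 0], [4, 1.8, 0, 0, 0], [4, 1.8, 0, 0, 0], [4, 1.8, 0, 0, 0], [4, 1.8, 0, 0, 0], [0, 0, 0, 0, 0], [0, 0, 0, 0, 0]]

```text
clock: 17.8
tool_pos: [0.6734, -0.2063, 0.2972]
orientation: [-179.9, 0.3, 9.4]
force: [-1.1, -1.5, 0.3]
opening: 0.0004
gripper_force: 0.0
```

Call:
step_arm:
  moves:
    - [[0, 0, -4, 0, 0], [0, 0, -4.1, 0, 0], [0, 0, 0, 0, 0]]

```text
clock: 18.1
tool_pos: [0.6688, -0.2068, 0.2128]
orientation: [-179.8, 0.6, 9.2]
force: [-1.3, 0.6, -0.9]
opening: 0.0003
gripper_force: 0.0
```

Command is now (674,-207.4,219). I'll move to the contact point (655,-210.6,218.7) and follow the arc.

Call:
step_arm:
  moves:
    - [[-1.9, -0.3, 0, 0, 0], [-1.21, -0.2, 0.12, 0, 0], [-1.21, -0.2, 0.02, 0, 0], [-1.21, -0.2, -0.08, 0, 0], [-1.2, -0.2, -0.18, 0, 0], [-1.18, -0.19, -0.28, 0, 0], [-1.16, -0.19, -0.38, 0, 0], [-1.12, -0.18, -0.47, 0, 0], [-1.08, -0.18, -0.56, 0, 0], [0, 0, 0, 0, 0]]

```text
clock: 19.1
tool_pos: [0.5588, -0.2256, 0.2001]
orientation: [-179.9, 0.1, 9.3]
force: [-0.7, 0.2, -0.0]
opening: 0.0005
gripper_force: 0.0
```

```bash
python3 - <<'E'
from h import *
a,n,p=lid(); print(a,n)
E
```

```text
[1.122 1.15  1.202] 2349
```

Call:
step_arm:
  moves:
    - [[-1.03, -0.17, -0.65, 0, 0], [-0.97, -0.16, -0.73, 0, 0], [-0.91, -0.15, -0.81, 0, 0], [-0.84, -0.14, -0.89, 0, 0], [-0.77, -0.13, -0.95, 0, 0], [-0.69, -0.11, -1.01, 0, 0], [-0.6, -0.1, -1.07, 0, 0], [-0.52, -0.08, -1.11, 0, 0], [-0.42, -0.07, -1.15, 0, 0], [0, 0, 0, 0, 0]]

```text
clock: 20.15
tool_pos: [0.4916, -0.2364, 0.1154]
orientation: [-179.9, 0.2, 9.3]
force: [-0.1, 0.5, -0.4]
opening: 0.0003
gripper_force: 0.0
```

Call:
step_arm:
  moves:
    - [[-0.33, -0.05, -1.18, 0, 0], [-0.23, -0.04, -1.21, 0, 0], [0, 0, 0, 0, 0]]

```text
clock: 20.45
tool_pos: [0.4862, -0.2372, 0.0915]
orientation: [-179.9, 0.2, 9.3]
force: [0.5, -0.4, -0.3]
opening: 0.0
gripper_force: 0.0
```

```bash
python3 - <<'E'
from h import *
a,n,p=lid(); print(a,n)
E
```

```text
[0.305 0.339 0.402] 2255
```

```bash
python3 - <<'E'
from h import *
p,d=snap("scene"); cv2.imwrite("pics/k7.png",cv2.resize(p[80:280,20:290],None,fx=2.8,fy=2.8))
W=world("scene",d); q=np.zeros(W.shape[:2],bool);q[150:270,72:192]=1
m=q&(W[...,2]>.06)&(W[...,2]<.15);A=W[m];B=np.c_[A[:,:2],np.ones(len(A))];w=np.ones(len(A),bool)
for _ in range(8):
    s=np.linalg.lstsq(B[w],A[w,2],rcond=None)[0]; w=abs(B@s-A[:,2])<.004
print(s,w.sum(),len(A))
E
```

```text
[-0.25368571 -0.04179311  0.22569811] 5358 5832
```

View pics/k7.png

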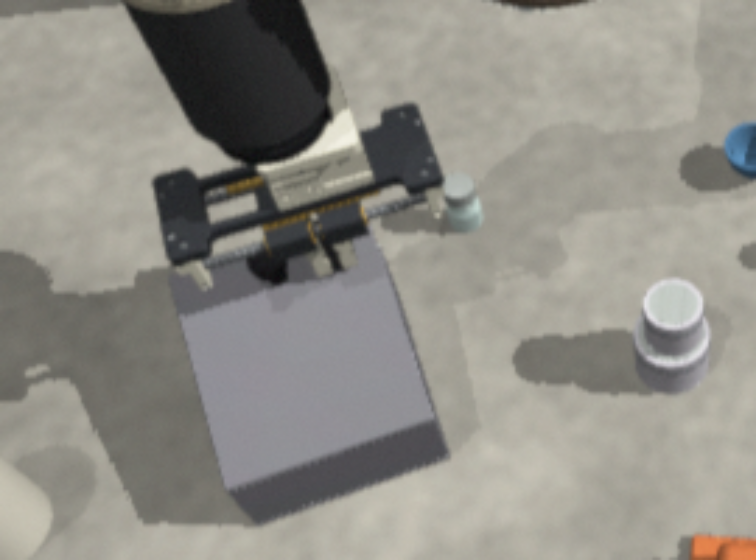

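```bash
python3 - <<'E'
from h import *
o=ctrl.get_obs(); t=o["tool_pos"]; print(t,o["force"],o["clock"])
K,e,r=cam("scene"); R=Ro.from_euler("xyz",r,degrees=True).as_matrix()
for P in (t,t+[0,0,.02],t+[0,0,.04]):
    c=K@(R.T@(P-e)); u=c[:2]/c[2]; print(P[2],u,(u-[20,80])*2.8)
a,n,p=lid(); print(a)
E
```

```text
[ 0.48749994 -0.2375531   0.09314698] [ 0.96662617 -0.06003957 -0.69884733] 20.55
0.0931469802909363 [142.39477086 178.99261986] [342.70535841 277.17933561]
0.1131469802909363 [140.10673994 174.03640191] [336.29887182 263.30192535]
0.1331469802909363 [137.72859297 168.8849791 ] [329.64006031 248.87794149]
[0.305 0.34  0.404]
```

Call:
step_arm:
  moves:
    - [[0, 0, 0.5, 0, 0], [0, 0, 0.5, 0, 0], [0, 0, 1, 0, 0], [0, 0, 1, 0, 0], [0, 0, 1, 0, 0], [0, 0, 2, 0, 0], [0, 0, 0, 0, 0]]

```text
clock: 21.3
tool_pos: [0.4895, -0.2381, 0.157]
orientation: [179.9, -0.3, 9.3]
force: [1.2, -1.0, -0.0]
opening: 0.0006
gripper_force: 0.0
```

```bash
python3 - <<'E'
from h import *
a,n,p=lid(); print(a,n); cv2.imwrite("pics/k8.png",cv2.resize(p[80:280,20:290],None,fx=2.8,fy=2.8))
E
```

```text
[0.306 0.339 0.404] 2256
```

View pics/k8.png

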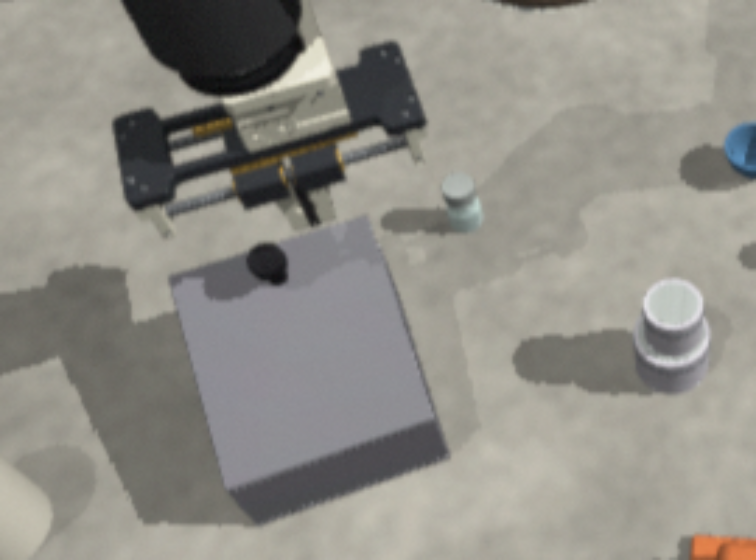

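```bash
python3 - <<'E'
from h import *
t=ctrl.get_obs()["tool_pos"]; p,d=snap("scene"); W=world("scene",d); q=W-t
m=(abs(q[...,0])<.03)&(abs(q[...,1])<.03)&(W[...,2]>.132)&(q[...,2]<.09)
print(t,m.sum())
for zz in range(-25,90,8):
    k=m&(abs(q[...,2]*1000-zz)<4)
    if k.any(): print(zz,k.sum(),np.round(q[k].min(0)*1000),np.round(q[k].max(0)*1000))
E
```

```text
[ 0.48883793 -0.23776253  0.15563044] 236
23 4 [ 9. -1. 26.] [11.  5. 27.]
31 38 [ -8. -12.  27.] [15. 18. 35.]
39 46 [  2. -14.  35.] [15. 18. 43.]
47 45 [  5. -13.  43.] [15. 19. 51.]
55 51 [  6. -16.  51.] [15. 19. 59.]
63 35 [  7. -15.  59.] [14. 21. 67.]
71 11 [ 4. -4. 68.] [13.  1. 74.]
79 5 [-6. -5. 75.] [13. -2. 82.]
87 1 [ 2. -3. 87.] [ 2. -3. 87.]
```

The visible (and touching) fingertips end about 20–25 mm above the reported TCP, which explains both the slip and the shortfall. I'll press the knob's top down with the shut fingers.

Call:
step_arm:
  moves:
    - [[0, 0, 1, 0, 0], [0.3, -2.3, 0, 0, 0], [0, -2.2, 0, 0, 0], [0, 0, -2, 0, 0], [0, 0, -1, 0, 0], [0, 0, -1, 0, 0], [0, 0, -1, 0, 0], [0, 0, -0.7, 0, 0], [0, 0, 0, 0, 0]]

```text
clock: 22.3
tool_pos: [0.4902, -0.2821, 0.1056]
orientation: [-180.0, 0.1, 9.3]
force: [-0.3, 0.2, -0.0]
opening: 0.0004
gripper_force: 0.0
```

```bash
python3 - <<'E'
from h import *
a,n,p=lid(); print(a,n)
E
```

```text
[0.118 0.153 0.22 ] 2018
```

Call:
step_arm:
  moves:
    - [[0, 0, -0.4, 0, 0], [0, 0, -0.3, 0, 0], [0, 0, -0.2, 0, 0], [0, 0, 0, 0, 0]]

```text
clock: 22.75
tool_pos: [0.4906, -0.2825, 0.0973]
orientation: [-180.0, 0.0, 9.3]
force: [0.6, -0.2, -0.1]
opening: 0.0007
gripper_force: 0.0
```

```bash
python3 - <<'E'
from h import *
a,n,p=lid(); print(a,n)
E
```

```text
[0.07  0.104 0.171] 1936
```

Call:
step_arm:
  moves:
    - [[0, 0, -0.1, 0, 0], [0, 0, -0.1, 0, 0], [0, 0, -0.1, 0, 0], [0, 0, 0, 0, 0]]

```text
clock: 23.2
tool_pos: [0.4908, -0.2826, 0.0954]
orientation: [180.0, -0.0, 9.3]
force: [-2.9, 2.2, 7.3]
opening: 0.0006
gripper_force: 3.5
```

```bash
python3 - <<'E'
from h import *
a,n,p=lid(); print(a,n)
E
```

```text
[0.059 0.093 0.163] 1930
```

Lid is shut (contact force felt, angle reading at its shut value). Next, the middle tin.

Call:
step_arm:
  moves:
    - [[0, 0, 3, 0, 0], [0, 0, 4, 0, 0], [0, 0, 4, 0, 7.5], [0, 0, 4, 0, 7.5], [1, 3.75, 0, 0, 7.5], [1, 3.75, 0, 0, 7.5], [1, 3.75, 0, 0, 7.5], [1, 3.75, 0, 0, 7.5], [1, 3.75, 0, 0, 7.5], [1, 3.75, 0, 0, 7.5]]

```text
clock: 24.25
tool_pos: [0.5509, -0.0559, 0.2447]
orientation: [-180.0, -0.0, 9.3]
force: [0.8, -0.1, 0.2]
opening: 0.0586
gripper_force: 0.0
```

Call:
step_arm:
  moves:
    - [[1, 3.75, 0, 0, 7.5], [1, 3.75, 0, 0, 7.5], [0, 0, 0, 0, 7.5], [0, 0, 0, 0, 7.5], [0, 0, -4, 0, 7.5], [0, 0, -4, 0, 7.5], [0, 0, -3, 0, 7.5], [0, 0, 0, 0, 7.5], [0, 0, 0, 0, 7.5]]

```text
clock: 25.15
tool_pos: [0.571, 0.0165, 0.1353]
orientation: [180.0, 0.0, 9.3]
force: [0.4, -0.6, 0.4]
opening: 0.075
gripper_force: 0.0
```

Call:
step_arm:
  moves:
    - [[0, 0, -3, 0, 7.5], [0, 0, -3, 0, 7.5], [0, 0, -2, 0, 7.5], [0, 0, -1.2, 0, 7.5], [0, 0, 0, 0, 7.5]]

```text
clock: 25.65
tool_pos: [0.571, 0.0172, 0.0428]
orientation: [180.0, 0.0, 9.3]
force: [0.6, -0.4, 0.1]
opening: 0.0753
gripper_force: 0.0
```

Call:
step_arm:
  moves:
    - [[0, 0, 0, 0, 3], [0, 0, 0, 0, 3], [0, 0, 0, 0, 3], [0, 0, 0, 0, 3], [0, 0, 0, 0, 3], [0, 0, 0, 0, 3], [0, 0, 0, 0, 3]]

```text
clock: 26.35
tool_pos: [0.5712, 0.0176, 0.0433]
orientation: [180.0, -0.1, 9.3]
force: [-1.3, 0.4, 6.1]
opening: 0.0477
gripper_force: 30.0
```

Call:
step_arm:
  moves:
    - [[0, 0, 1, 0, 3], [0, 0, 3, 0, 3], [0, 0, 4, 0, 3], [0, 0, 4, 0, 3], [0, 0, 0, 0, 3]]

```text
clock: 26.85
tool_pos: [0.5741, 0.018, 0.1691]
orientation: [-180.0, -0.6, 9.3]
force: [0.2, 0.5, -0.9]
opening: 0.0475
gripper_force: 30.0
```

Call:
step_arm:
  moves:
    - [[-1.16, 3.33, 0, 0, 3], [-1.16, 3.33, 0, 0, 3], [-1.16, 3.33, 0, 0, 3], [-1.16, 3.33, 0, 0, 3], [-1.16, 3.33, 0, 0, 3], [-1.16, 3.33, 0, 0, 3], [-1.16, 3.33, 0, 0, 3], [-1.16, 3.33, 0, 0, 3], [-1.16, 3.33, 0, 0, 3], [-1.16, 3.33, 0, 0, 3]]

```text
clock: 27.85
tool_pos: [0.4538, 0.3516, 0.1627]
orientation: [-180.0, 0.0, 9.3]
force: [1.1, 0.1, -0.9]
opening: 0.0475
gripper_force: 30.0
```

Call:
step_arm:
  moves:
    - [[0, 0, -4, 0, 3], [0, 0, -4, 0, 3], [0, 0, -3, 0, 3], [0, 0, -1, 0, 3], [0, 0, 0, 0, 3]]

```text
clock: 28.35
tool_pos: [0.4542, 0.3496, 0.0415]
orientation: [179.9, 0.1, 9.3]
force: [-0.4, -0.3, -0.7]
opening: 0.0474
gripper_force: 30.0
```

```bash
python3 - <<'E'
from h import *
p,d=snap("scene"); cv2.imwrite("pics/k9.png",cv2.resize(p[80:280,220:490],None,fx=2.8,fy=2.8))
E
```

```text
(no output)
```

View pics/k9.png

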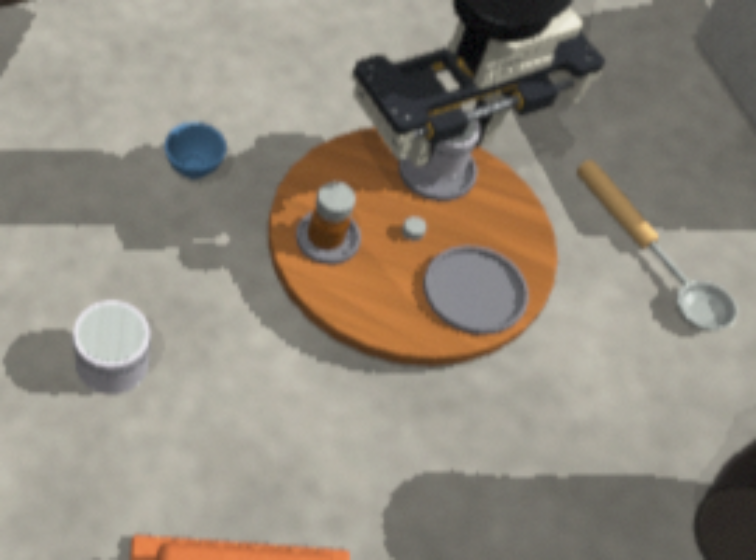

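The middle tin hangs centrally over its seat (440,165) and is clear of the jar (335,215). Lowering it.

Call:
step_arm:
  moves:
    - [[0, 0, -0.8, 0, 3], [0, 0, -0.5, 0, 3], [0, 0, -0.2, 0, 3], [0, 0, -0.1, 0, 3], [0, 0, 0, 0, 3]]

```text
clock: 28.9
tool_pos: [0.4548, 0.3505, 0.0267]
orientation: [-180.0, -0.0, 9.3]
force: [-0.5, 0.0, -0.2]
opening: 0.0475
gripper_force: 30.0
```

Call:
step_arm:
  moves:
    - [[0, 0, -0.1, 0, 3], [0, 0, 0, 0, 3]]

```text
clock: 29.1
tool_pos: [0.4549, 0.3507, 0.0263]
orientation: [-180.0, -0.0, 9.3]
force: [-1.7, -0.7, 5.3]
opening: 0.0475
gripper_force: 30.0
```

Contact. Release, rise, then measure.

Call:
step_arm:
  moves:
    - [[0, 0, 0, 0, 5], [0, 0, 0, 0, 5.5], [0, 0, 0, 0, 6.2], [0, 0, 0, 0, 7], [0, 0, 0, 0, 7], [0, 0, 0, 0, 7], [0, 0, 0, 0, 7]]

```text
clock: 29.8
tool_pos: [0.4547, 0.3504, 0.0255]
orientation: [180.0, 0.0, 9.3]
force: [0.4, -0.9, 0.2]
opening: 0.0701
gripper_force: 0.0
```

Call:
step_arm:
  moves:
    - [[0, 0, 1, 0, 7], [0, 0, 2, 0, 8.7], [0, 0, 4, 0, 8.7], [0, 0, 4, 0, 8.7], [0, 0, 4, 0, 8.7], [1.16, -3.3, 0, 0, 8.7], [1.16, -3.3, 0, 0, 8.7], [1.16, -3.3, 0, 0, 8.7], [1.16, -3.3, 0, 0, 8.7], [1.16, -3.3, 0, 0, 8.7]]

```text
clock: 30.8
tool_pos: [0.513, 0.1842, 0.1766]
orientation: [-180.0, -0.1, 9.3]
force: [0.2, 0.7, 0.4]
opening: 0.0872
gripper_force: 0.0
```

```bash
python3 - <<'E'
from h import *
for n,c,l in(("scene",(375,130),(260,203)),("top",(127,222),(256,176))):
    p,d=snap(n); W=world(n,d); z=W[...,2]
    for (u,v),zz,nm in((c,.078,"med"),(l,.05,"large")):
        r=np.zeros(z.shape,bool); r[v-30:v+30,u-30:u+30]=1
        m=r&(abs(z-zz)<.006); print(n,nm,m.sum(),disc(n,m,zz) if m.sum()>20 else 0)
        if m.sum()>20: print(np.round(W[m].mean(0)*1000,1))
E
```

```text
scene med 245 (array([454.9, 348.7, 455.3, 349.2]), array([45.6, 49.8]), 52.0)
[455.4 348.1  78. ]
scene large 536 (array([570.3,  15.4, 570.6,  15.5]), array([62.4, 63.8]), 66.0)
[570.8  15.4  50.1]
top med 140 (array([446.7, 343.3, 450.4, 346.5]), array([23.1, 46.6]), 47.4)
[446.8 343.3  77.7]
top large 465 (array([571.1,  16.4, 570.6,  16.1]), array([60.9, 61.7]), 63.8)
[571.   16.5  49.7]
```

Call:
step_arm:
  moves:
    - [[1.15, -3.38, 0, 0, 8.7], [1.15, -3.38, 0, 0, 8.7], [1.15, -3.38, 0, 0, 8.7], [1.15, -3.38, 0, 0, 8.7], [1.15, -3.38, 0, 0, 8.7], [0, 0, 0, 0, 8.7], [0, 0, -4, 0, 8.7], [0, 0, -4, 0, 8.7], [0, 0, 0, 0, 8.7], [0, 0, 0, 0, 8.7]]

```text
clock: 31.9
tool_pos: [0.5704, 0.0168, 0.0964]
orientation: [180.0, 0.0, 9.4]
force: [-0.1, 0.2, -0.3]
opening: 0.0867
gripper_force: 0.0
```

Call:
step_arm:
  moves:
    - [[0, 0, -4, 0, 8.7], [0, 0, -3, 0, 8.7], [0, 0, -1.5, 0, 8.7], [0, 0, -0.7, 0, 8.7], [0, 0, 0, 0, 8.7]]

```text
clock: 32.4
tool_pos: [0.5713, 0.017, 0.0047]
orientation: [180.0, -0.1, 9.3]
force: [-0.7, 1.1, 0.7]
opening: 0.087
gripper_force: 0.0
```

Call:
step_arm:
  moves:
    - [[0, 0, 0, 0, 5], [0, 0, 0, 0, 5], [0, 0, 0, 0, 5], [0, 0, 0, 0, 5], [0, 0, 0, 0, 5], [0, 0, 0, 0, 5], [0, 0, 0, 0, 5]]

```text
clock: 33.1
tool_pos: [0.5707, 0.0166, 0.0044]
orientation: [-180.0, -0.1, 9.3]
force: [-1.2, 0.3, 6.8]
opening: 0.0632
gripper_force: 30.0
```

Call:
step_arm:
  moves:
    - [[0, 0, 1, 0, 5], [0, 0, 3, 0, 5], [0, 0, 4, 0, 5], [0, 0, 4, 0, 5], [0, 0, 3, 0, 5], [0, 0, 0, 0, 5]]

```text
clock: 33.7
tool_pos: [0.5729, 0.0169, 0.1592]
orientation: [-180.0, -0.5, 9.3]
force: [-0.1, -0.3, -1.3]
opening: 0.0633
gripper_force: 30.0
```

Call:
step_arm:
  moves:
    - [[0.18, 3.52, 0, 0, 5], [0.18, 3.52, 0, 0, 5], [0.18, 3.52, 0, 0, 5], [0.18, 3.52, 0, 0, 5], [0.18, 3.52, 0, 0, 5], [0.18, 3.52, 0, 0, 5], [0.18, 3.52, 0, 0, 5], [0.18, 3.52, 0, 0, 5], [0.18, 3.52, 0, 0, 5], [0, 0, 0, 0, 5]]

```text
clock: 34.7
tool_pos: [0.586, 0.3369, 0.1525]
orientation: [180.0, 0.0, 9.5]
force: [-0.1, -0.3, -1.3]
opening: 0.0636
gripper_force: 30.0
```

Call:
step_arm:
  moves:
    - [[0, 0, -4, 0, 5], [0, 0, -4, 0, 5], [0, 0, -2.2, 0, 5], [0, 0, 0, 0, 5], [0, 0, 0, 0, 5]]

```text
clock: 35.2
tool_pos: [0.5866, 0.333, 0.0519]
orientation: [180.0, 0.0, 9.3]
force: [0.9, 0.4, -0.3]
opening: 0.0631
gripper_force: 30.0
```

```bash
python3 - <<'E'
from h import *
print(ctrl.get_obs()["tool_pos"])
p,d=snap("scene"); cv2.imwrite("pics/k10.png",cv2.resize(p[80:280,220:490],None,fx=2.8,fy=2.8))
E
```

```text
[0.58663178 0.33296134 0.0519019 ]
```

View pics/k10.png

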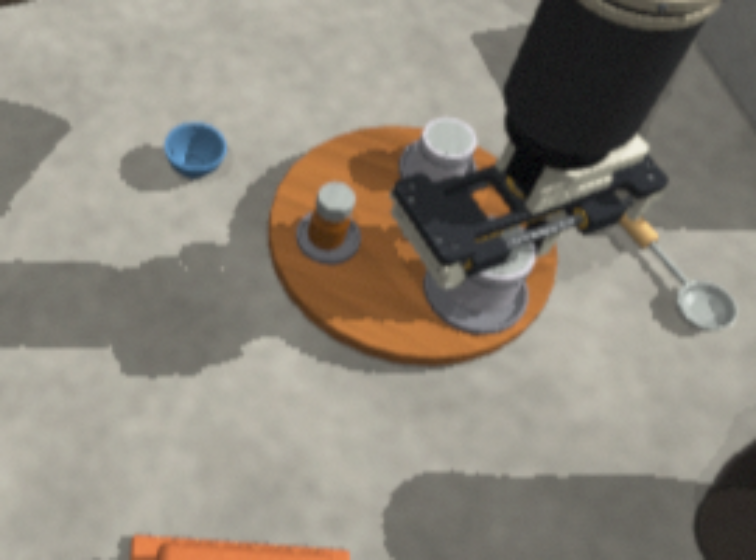

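The large tin is centred over its seat (475,290), and the jar and middle tin are in place. Lowering it.

Call:
step_arm:
  moves:
    - [[0, 0, -0.6, 0, 5], [0, 0, -0.5, 0, 5], [0, 0, -0.3, 0, 5], [0, 0, 0, 0, 5]]

```text
clock: 35.65
tool_pos: [0.5864, 0.3333, 0.0376]
orientation: [-180.0, -0.0, 9.3]
force: [0.2, -0.2, -0.7]
opening: 0.0639
gripper_force: 30.0
```

Call:
step_arm:
  moves:
    - [[0, 0, -0.1, 0, 5], [0, 0, 0, 0, 5]]

```text
clock: 35.85
tool_pos: [0.5865, 0.3333, 0.0375]
orientation: [-180.0, -0.0, 9.3]
force: [-2.7, -0.5, 4.1]
opening: 0.0632
gripper_force: 30.0
```

Call:
step_arm:
  moves:
    - [[0, 0, 0, 0, 6.6], [0, 0, 0, 0, 7], [0, 0, 0, 0, 7.8], [0, 0, 0, 0, 8.7], [0, 0, 0, 0, 8.7], [0, 0, 0, 0, 8.7]]

```text
clock: 36.45
tool_pos: [0.5864, 0.3332, 0.0364]
orientation: [180.0, 0.0, 9.3]
force: [0.8, -0.5, -0.1]
opening: 0.0869
gripper_force: 0.0
```

Call:
step_arm:
  moves:
    - [[0, 0, 1, 0, 8.7], [0, 0, 2, 0, 8.7], [0, 0, 4, 0, 8.7], [0, 0, 4, 0, 8.7], [0, 0, 4, 0, 8.7], [0, -4, 0, 0, 8.7], [0, -4, 0, 0, 8.7], [0, -4, 0, 0, 8.7], [0, -4, 0, 0, 8.7], [0, -4, 0, 0, 8.7]]

```text
clock: 37.45
tool_pos: [0.5863, 0.1318, 0.1877]
orientation: [-180.0, -0.1, 9.3]
force: [0.4, 0.6, 0.7]
opening: 0.0873
gripper_force: 0.0
```

Call:
step_arm:
  moves:
    - [[0, 0, 0, 0, 8.7], [0, 0, 0, 0, 8.7], [0, 0, 0, 0, 8.7]]

```text
clock: 37.75
tool_pos: [0.5866, 0.1337, 0.1871]
orientation: [-180.0, -0.0, 9.3]
force: [-0.1, 0.2, -0.1]
opening: 0.0869
gripper_force: 0.0
```

```bash
python3 - <<'E'
from h import *
for n,M,L in(("scene",(375,130),(390,175)),("top",(127,222),(136,172))):
    p,d=snap(n); W=world(n,d); z=W[...,2]
    for (u,v),zz in((M,.078),(L,.083)):
        r=np.zeros(z.shape,bool); r[v-28:v+28,u-28:u+28]=1
        m=r&(abs(z-zz)<.005); print(n,zz,m.sum(),disc(n,m,zz) if m.sum()>20 else 0, np.round([W[m][:,2].mean(),W[m][:,2].std()],4) if m.any() else 0)
    r=np.zeros(z.shape,bool); u,v=(339,155) if n=="scene" else (176,202); r[v-20:v+20,u-18:u+18]=1
    m=r&(abs(z-.093)<.008); print("jar",disc(n,m,.093))
print(lid()[:2])
cv2.imwrite("pics/end.png",snap("scene")[0])
E
```

```text
scene 0.078 153 (array([460.2, 352.5, 456.3, 349.8]), array([31.6, 51.2]), 51.2) [0.0777 0.0017]
scene 0.083 526 (array([585.6, 331.9, 585.5, 331.7]), array([62. , 64.8]), 66.8) [0.083  0.0016]
jar (array([508.2, 222.1, 508.1, 222.6]), array([30.4, 32.3]), 36.7)
top 0.078 294 (array([454.9, 350.1, 455.4, 350. ]), array([44.7, 47.2]), 48.9) [0.0778 0.002 ]
top 0.083 103 (array([567.1, 321.6, 572.5, 324.6]), array([15.7, 52. ]), 52.2) [0.0828 0.0017]
jar (array([506.1, 224.9, 506. , 224.8]), array([29.9, 30.2]), 31.9)
(array([0.061, 0.095, 0.162]), np.int64(1923))
```

View pics/end.png

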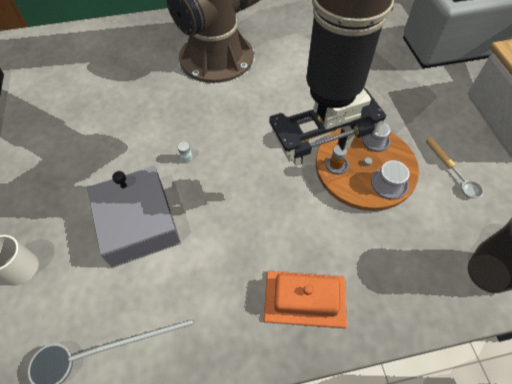

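The lid is shut (left), and the large tin (394,178) and middle tin (378,135) are seated with the jar unmoved at (339,157). The gripper hangs free. Handing in.

```bash
python3 -c "
from plant import close_job; print(close_job())"
```

```text
the job is handed in; nothing more can be done
None
```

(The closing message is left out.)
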